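# Turn the kit binder to the next board

## Task

First slide the black parts bin that crowds the open ring binder across the mat into the white taped outline, without lifting or tipping it, and let go of it. Then turn only the binder's top stiff leaf over its rings to show its other face: bring it down gently rather than letting it drop, and since the rings may hold it up, press it until it lies completely flat on the opposite side. Leave the leaf underneath and the other things on the bench where they are.

Things in the scene. Friction and masses are not known exactly. Their poses are not given: they have to be found in the camera images.
- binder: Open ring binder, fixed flat on the bench. Origin: on the bench under the middle between the two rings. x runs along the spine; +y points to the side where the leaves lie at the start, -y to the landing side; z up. Covers 190 mm (x) by 310 mm (y), 4 mm thick. Paper blocks: x -77 to 77 mm, y 16 to 128 mm (start side, top at z 41.5 mm) and y -16 to -128 mm (landing side, top at z 47 mm).
- ring_axis (a point): Point on the ring centre line midway between the rings, 50 mm above the binder's origin. The leaves turn about the line through it along the binder's x. Two steel rings (4 mm wire, 25 mm centre-line radius about that line) stand at binder x -40 and +40 mm, tops at z 77 mm.
- leaf (a joint): Angle of the top leaf about the ring centre line (rad): 0 flat on the start side (+y), 1.57 upright, 3.14 flat on the landing side (both stops). Stiff grey board, 160 mm along the spine, 4 mm thick, 17 to 135 mm from the ring line, mid-plane through it. 0.07 to 0.18 kg. Its holes rub on the rings (0.085 N m): a heavy leaf falls when low, a light one stays where left and must be pushed flat.
- tab (a point): Middle of the top leaf's tab, 145 mm from the ring line at binder x -45 mm; its y points away from the rings. Tab: 60 mm along the spine, 6 mm thick, same mid-plane as the leaf, sticking out to 160 mm from the ring line (25 mm past the leaf's edge, 32 mm past the paper). Below it is free space, 43 mm down to the cover.
- under_leaf (a joint): Angle of the second leaf, lying right under the top one (6 mm lower) with the same outline and range, but its tab is centred at binder x = +45 mm. It must stay at 0.
- under_tab (a point): Middle of the second leaf's tab, 145 mm from the ring centre line, at binder x = +45 mm.
- bin: Loose black open-topped parts bin, 90 mm (its x) by 80 mm (its y), 45 mm high, walls and floor 4 mm, about 0.35 kg. Origin: centre of its underside; z up. Its hollow (82 by 72 mm) is free for fingers: only three nuts 4 mm high lie on its floor. It starts beside the tabs, its near wall about 15 to 35 mm from them.
- outline: White tape rectangle on the mat, farther out on the binder's +y side, where the bin belongs. Inside opening 114 mm (its x) by 104 mm (its y), tape 4 mm wide and flat. Origin: its centre, on the bench.
- motor: Bystander: square stepper motor standing on the bench, 42 by 42 mm, 40 mm high with a 22 mm shaft on top. Origin: centre of its underside.
- screwdriver: Bystander: screwdriver lying on the bench beyond the binder. Origin: on its underside near its middle.
There are look-alikes about, which are no part of the job. Leave any green or purple look-alike of the bin alone.

How it is judged:
By the outcome, as a careful person would: the job done as asked, in the order asked, and still so for the second after the job is handed in, with the robot touching nothing.
It also fails if it takes over 70 s, if anything falls off the work surface, if the arm or the gripper's body presses on something with over 40 N, if the wrist force passes 120 N, or if a joint passes its speed limit or range.

## Robot

A 6-joint arm with a two-finger parallel gripper is mounted at the origin on the work surface. World frame = base frame: x ahead of the robot, y to its left, z up, the work surface at z = 0. Lengths are in m, angles in rad, forces in N, time in s.
With the tool pointing down it reaches from about 0.3 to 0.85 m from the base axis. Payload 4.2 kg.
Tool frame: the origin (TCP) lies at the very end of the fingers, on their centre line; the grasp point (between the pads) lies env.grip_depth behind it (env.grip_depth is the distance from the TCP to the grasp point, in m); z points along the fingers, y is the direction in which the jaws open and shut (so a half turn about z gives the same grasp; the last joint's range is limited). The gripper opens to 91 mm and grips with 3 to 60 N. Pads are 32 mm wide; open, the fingers measure 118 mm over their backs; the gripper's body (76 mm by 178 mm) begins 60 mm behind the grasp point.
Start: joints at [1.162, 0.32, 1.565, -0, 1.257, -0.02], TCP at [0.218, 0.532, 0.214] pointing down, gripper open.
Joint ranges: [-3.11, 3.11], [-0.84, 2.01], [0.21, 2.61], [-1.34, 4.49], [0.05, 2.63], [-2.56, 2.56]. Speed limits (rad/s): [2.57, 2.57, 3.14, 3.14, 3.14, 3.14].

## Interface

Orientations are given as a 3x3 rotation matrix whose columns are the frame's x, y, z axes.
In Python, from bench import readout, cams, env gives the robot as it stands.
- The arm moves only by the tool drive_tool, never from a script. Its argument "series" is one flat list of numbers, 5 for each row, row after row: the shift along the world's x, y, z in m, then the turn about the world's z in rad, then the finger opening in m, from 0 to 0.0912. In form: [x, y, z, turn, grip, x, y, z, turn, grip, ...]. A call has 1 to 12 rows; each row is the pose to reach, as a shift and turn from the pose measured when the call began; what a row does not reach only later rows make up. A row lasts 1/12 s, in which the tool goes at most 41.7 mm and 7.16 degrees, less where a joint would pass 70% of its speed; a pose out of reach is approached as far as the arm can. A call with a gripper value outside its range is refused whole. The fingers move at their own pace and stop on an object; the grip force is fixed at half the most. Time passes only in rows, so rows that repeat a pose let the fingers close. It gives the time, the measured TCP pose, the force and the opening at its end, in the units of the state.
- readout.get_state(): the state, without advancing time (a new reading comes with each control period).
- cams.grab_frame(name): name is "scene" or "top"; returns the picture (480x640x3 uint8, blue, green, red); there is no depth.
- cams.camera_params(name): a dict with "mtx" (3x3 intrinsics, pixels), "eye" and "orientation" of the camera in the world. Camera axes: x right, y down, z forward; pixel columns grow to the right and rows downward; lengths in m; the calibration is good to about 2 mm. A picture is of the moment at which its call begins. camera_params takes no time and is no camera call.
- env.sign_off(): hands the job in, once; it reports no verdict.
The state is a dict: "time_s": time; "joint_pos": joint angles; "qvel": joint speeds; "joint_efforts": joint torques, N m; "position": TCP position; "orientation": TCP orientation; "ft_force": force on the tool from outside, world axes, zero at the start; "moment": the same for the moment, N m; "grip_width": finger opening in m.
Only numpy, scipy, OpenCV 4.12 (cv2) and the standard library are available. Lean on these libraries where they do the work, as an engineer would, in place of code of your own. Each camera call takes 0.05 s, during which the arm holds its last target.

## Working session

There is one attempt and no reset: what is moved stays moved. The work goes in short steps, Python scripts to look and compute and a tool call to move; the robot and the scene stay as the last step left them, time stands still between calls to the robot, and variables do not carry over. Pictures are saved under pics/ and viewed, and the job is handed in when it is done.

Besides the shell and the picture viewer there is one more tool, called in YAML: its name, and indented under it one key for each argument. drive_tool: Moves the arm, as the interface text tells. Its arguments: {"type":"object","properties":{"series":{"type":"array","items":{"type":"number"}}},"required":["series"]}

```bash
mkdir -p pics; ls; cat > h.py <<'E'
from bench import readout, cams, env
import numpy as np, cv2, json
def save(n,f): cv2.imwrite('pics/'+f,cams.grab_frame(n))
def pix(n,p):
    c=cams.camera_params(n);R=np.array(c['orientation']);e=np.array(c['eye'])
    q=R.T@(np.array(p,float)-e);u=np.array(c['mtx'])@q;return u[:2]/u[2]
def ray(n,uv,z=0):
    c=cams.camera_params(n);R=np.array(c['orientation']);e=np.array(c['eye'])
    d=R@np.linalg.solve(np.array(c['mtx']),[uv[0],uv[1],1.]);return e+d*(z-e[2])/d[2]
E
python3 - <<'E'
from h import *
save('scene','s0.png');save('top','t0.png')
print(env.grip_depth,readout.get_state())
for n in('scene','top'):print(cams.camera_params(n))
E
```

```text
pics
0.0188 {'time_s': 0.1, 'joint_pos': array([ 1.16199271e+00,  3.20208456e-01,  1.56553042e+00, -3.36190288e-05,
        1.25739077e+00, -1.99846567e-02]), 'qvel': array([-8.58806384e-04, -3.61759768e-03, -2.80928058e-03,  2.47897498e-03,
        3.39717203e-04, -1.16368057e-06]), 'joint_efforts': array([ 4.94791152e-05, -4.13334703e+01, -2.32506949e+01,  7.30979349e-02,
        4.21949546e-02, -4.46025365e-05]), 'position': array([0.21780623, 0.53167634, 0.21322589]), 'orientation': array([[-9.25361372e-01,  3.79085734e-01, -5.81625411e-04],
       [ 3.79086180e-01,  9.25360278e-01, -1.42304999e-03],
       [-1.24489746e-06, -1.53732164e-03, -9.99998818e-01]]), 'ft_force': array([ 0.31320424,  0.63463116, -0.37018444]), 'moment': array([-0.0383168 ,  0.02535376,  0.05328758]), 'grip_width': 0.09099702443012345}
{'mtx': array([[450.96071949,   0.        , 315.85118557],
       [  0.        , 450.96071949, 243.04722967],
       [  0.        ,   0.        ,   1.        ]]), 'eye': array([ 0.77067222, -0.41343966,  0.62356194]), 'orientation': array([[ 0.88101626,  0.36111589, -0.30562339],
       [ 0.47308514, -0.6712773 ,  0.57059377],
       [ 0.00089244, -0.64728827, -0.76224478]])}
{'mtx': array([[587.26869505,   0.        , 313.32514527],
       [  0.        , 587.26869505, 250.46620267],
       [  0.        ,   0.        ,   1.        ]]), 'eye': array([0.47123544, 0.01271412, 1.12450787]), 'orientation': array([[ 0.00317578, -0.99762852,  0.06875504],
       [-0.9999104 , -0.00227391,  0.01319139],
       [-0.01300376, -0.06879078, -0.99754636]])}
```

View pics/s0.png

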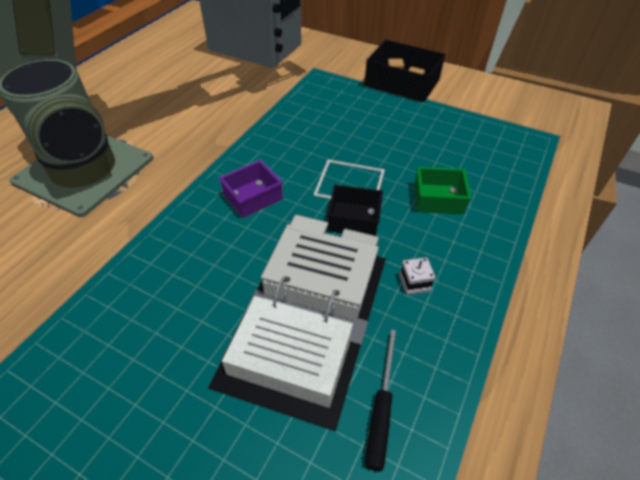

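View pics/t0.png

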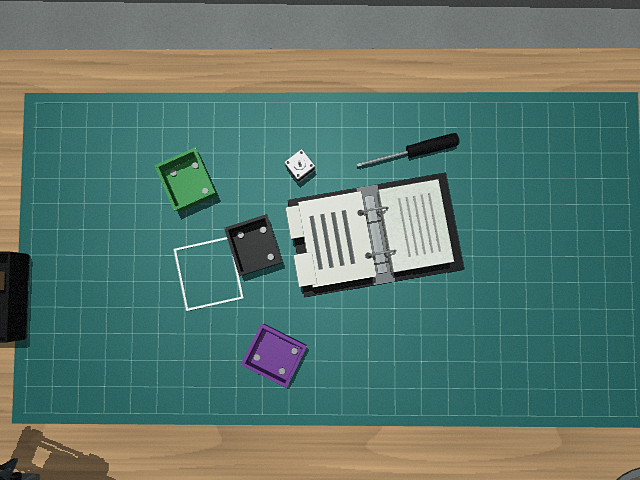

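```bash
python3 - <<'E'
import cv2
a=cv2.imread('pics/t0.png')
cv2.imwrite('pics/c0.png',cv2.resize(a[165:325,150:350],None,fx=4,fy=3.75*4/3.75,interpolation=cv2.INTER_CUBIC)[:600])
cv2.imwrite('pics/c1.png',cv2.resize(a[150:310,280:480],None,fx=4,fy=4,interpolation=cv2.INTER_CUBIC)[:600])
E
```

```text
(no output)
```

View pics/c0.png

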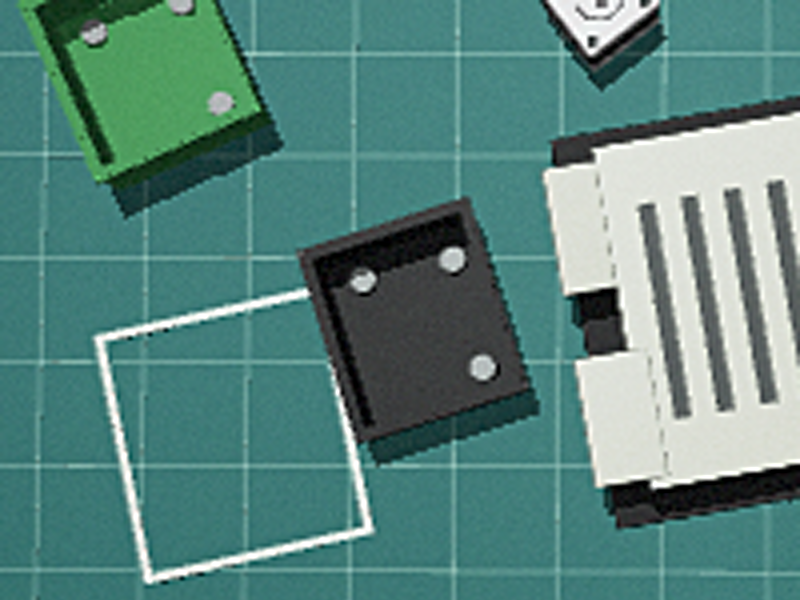

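View pics/c1.png

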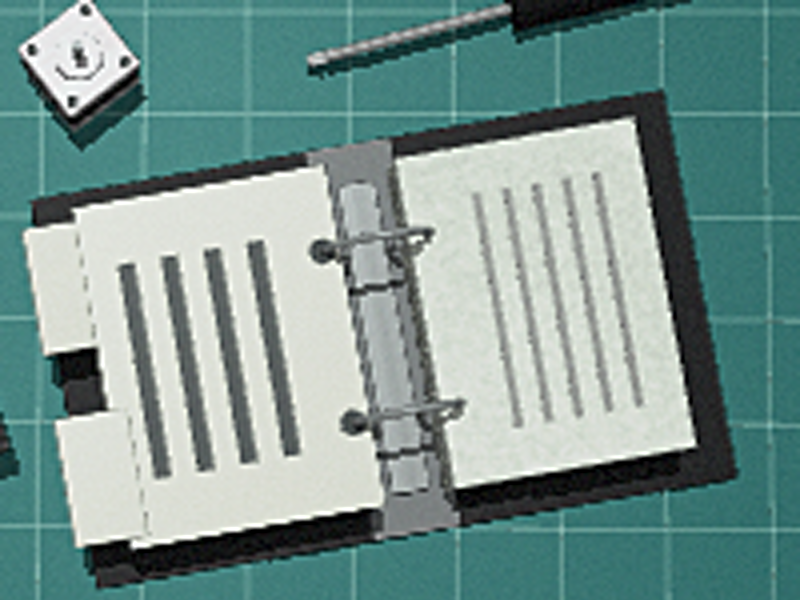

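The bin candidates are black at top (255,245), green at (187,181), purple at (276,355), and a big black box off the mat at (12,297). The one crowding the binder is the black one at (255,245), confirmed in the crop. The top leaf's tab is the lower one, at about (305,270).

```bash
cat > m.py <<'E'
from h import *
from scipy.optimize import least_squares
def fit(px,loc,n='top'):
    px=np.array(px,float);loc=np.array(loc,float)
    def P(v):
        c,s=np.cos(v[2]),np.sin(v[2]);return np.c_[loc[:,0]*c-loc[:,1]*s+v[0],loc[:,0]*s+loc[:,1]*c+v[1],loc[:,2]]
    def f(v): return np.concatenate([pix(n,p)-q for p,q in zip(P(v),px)])
    g=ray(n,px.mean(0),loc[:,2].mean())
    r=least_squares(f,[g[0],g[1],0.0]);return r.x,np.abs(r.fun).max()
def up(v,loc):
    c,s=np.cos(v[2]),np.sin(v[2]);l=np.array(loc,float);return np.array([l[0]*c-l[1]*s+v[0],l[0]*s+l[1]*c+v[1],l[2]])
E
python3 - <<'E'
from m import *
cv=lambda P,o:[((u+.5)/4-.5+o[0],(v+.5)/4-.5+o[1]) for u,v in P]
# local x = image up, local y = image left; order: up-left, up-right, low-right, low-left
def rect(a,b,z):return [(a/2,b/2,z),(a/2,-b/2,z),(-a/2,-b/2,z),(-a/2,b/2,z)]
b=fit(cv([(300,250),(468,200),(530,388),(362,440)],(150,165)),rect(.09,.08,.045))
R=rect(.122,.112,0)
o=fit(cv([(96,338),(372,533),(148,582)],(150,165)),[R[0],R[2],R[3]])
d=fit(cv([(32,200),(662,92),(738,475),(98,588)],(280,150)),rect(.19,.31,.004))
m=fit(cv([(18,56),(82,0),(139,66),(75,112)],(280,150)),[(.021,.021,.04),(.021,-.021,.04),(-.021,-.021,.04),(-.021,.021,.04)])
for n,v in zip(['bin','out','binder','motor'],(b,o,d,m)):print(n,v)
np.save('fit.npy',np.array([b[0],o[0],d[0]]))
v=d[0]
pts={'bin':[up(b[0],p) for p in rect(.09,.08,.045)],'out':[up(o[0],p) for p in rect(.122,.112,0)],
'cov':[up(v,p) for p in rect(.19,.31,.004)],
'leaf':[up(v,(x,y,.052)) for x,y in((.08,.017),(.08,.135),(-.08,.135),(-.08,.017))],
'tab':[up(v,(x,y,.053)) for x,y in((-.015,.135),(-.015,.160),(-.075,.16),(-.075,.135))]}
for n in('top','scene'):
    a=cv2.imread('pics/%s0.png'%n[0]);
    a=cv2.resize(a,None,fx=3,fy=3,interpolation=cv2.INTER_CUBIC)
    for k,P in pts.items():
        q=np.array([(pix(n,p)+.5)*3-.5 for p in P]).round().astype(int)
        cv2.polylines(a,[q],1,(0,0,255),1)
    a=a[480:930,450:1250] if n=='top' else a[450:1050+200,600:1250]
    cv2.imwrite('pics/o_%s.png'%n,a[:600] if n=='top' else cv2.resize(a,None,fx=.74,fy=.74))
print('tab',up(v,(-.045,.145,.05)))
E
```

```text
bin (array([0.55655004, 0.13775346, 0.31373218]), np.float64(0.8906757344363996))
out (array([0.50469225, 0.22913954, 0.22259579]), np.float64(0.7425606009059322))
binder (array([ 0.58029097, -0.09076347,  0.17563196]), np.float64(0.8710198956883062))
motor (array([0.70763115, 0.05390829, 0.71531552]), np.float64(2.273671739749375))
tab [0.51064732 0.04414303 0.05      ]
```

View pics/o_top.png

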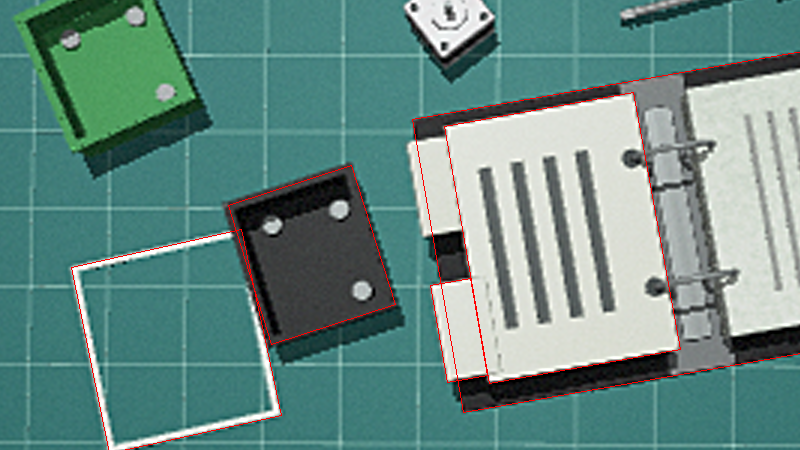

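View pics/o_scene.png

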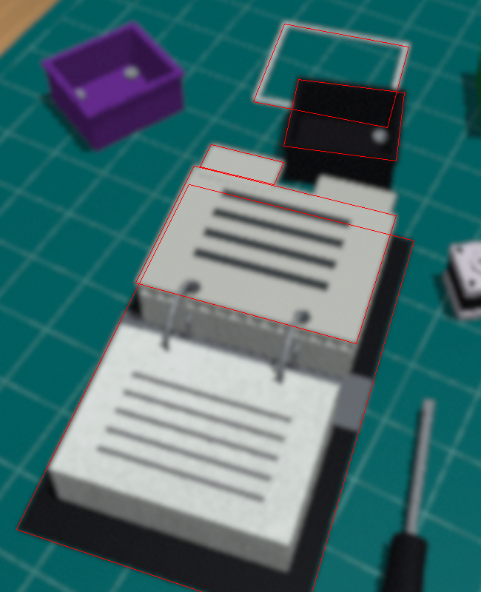

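drive_tool:
  series: [0.03,-0.035,0,0.06,0.025,0.06,-0.07,0,0.12,0.025,0.09,-0.105,0,0.18,0.025,0.12,-0.14,0,0.24,0.025,0.15,-0.175,0,0.3,0.025,0.18,-0.21,0,0.36,0.025,0.21,-0.245,0,0.42,0.025,0.24,-0.28,0,0.48,0.025,0.27,-0.315,0,0.54,0.025,0.3,-0.35,0,0.6,0.025,0.325,-0.378,0,0.66,0.025,0.339,-0.394,0,0.703,0.025]

```text
time_s: 1.1
position: [0.5444, 0.1508, 0.2129]
orientation: [[-0.95, -0.311, -0.0], [-0.311, 0.95, -0.002], [0.001, -0.001, -1.0]]
ft_force: [0.4, 0.8, 0.1]
grip_width: 0.025
```

drive_tool:
  series: [0.012,-0.013,0,0,0.025,0.012,-0.013,-0.02,0,0.025,0.012,-0.013,-0.05,0,0.025,0.012,-0.013,-0.08,0,0.025,0.012,-0.013,-0.11,0,0.025,0.012,-0.013,-0.135,0,0.025,0.012,-0.013,-0.145,0,0.025,0.012,-0.013,-0.145,0,0.025,0.012,-0.013,-0.145,0,0.025]

```text
time_s: 1.85
position: [0.5568, 0.1379, 0.0682]
orientation: [[-0.95, -0.311, -0.0], [-0.311, 0.95, -0.002], [0.001, -0.001, -1.0]]
ft_force: [-0.1, 1.3, 0.1]
grip_width: 0.0247
```

```bash
python3 - <<'E'
from h import *
save('scene','s1.png');save('top','t1.png')
a=cv2.imread('pics/s1.png')[130:280,250:450];b=cv2.imread('pics/t1.png')[165:315,150:350]
cv2.imwrite('pics/c2.png',np.hstack([cv2.resize(x,(400,300),interpolation=cv2.INTER_CUBIC) for x in(a,b)]))
E
```

```text
(no output)
```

View pics/c2.png

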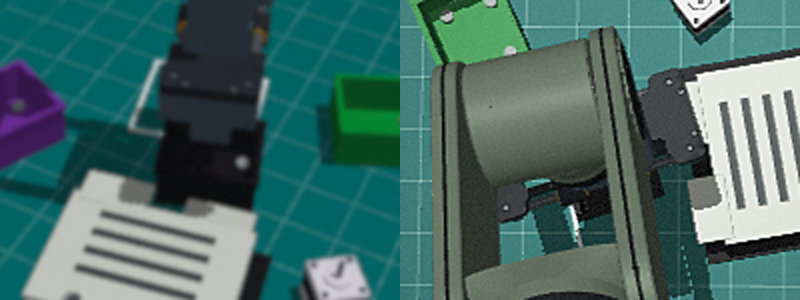

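The gripper is centred over the black bin, and its body clears the tabs. Going down into the hollow next.

drive_tool:
  series: [0,0,-0.02,0,0.025,0,0,-0.035,0,0.025,0,0,-0.045,0,0.025,0,0,-0.052,0,0.025,0,0,-0.052,0,0.025,0,0,-0.052,0,0.025]

```text
time_s: 2.45
position: [0.5582, 0.1382, 0.0182]
orientation: [[-0.95, -0.311, 0.004], [-0.311, 0.95, -0.001], [-0.004, -0.002, -1.0]]
ft_force: [0.1, 0.1, 0.3]
grip_width: 0.025
```

drive_tool:
  series: [0,0,0,0,0.036,0,0,0,0,0.04,0,0,0,0,0.044,0,0,0,0,0.048,0,0,0,0,0.055,0,0,0,0,0.055,0,0,0,0,0.055]

```text
time_s: 3.03
position: [0.5584, 0.1391, 0.0188]
orientation: [[-0.95, -0.311, 0.005], [-0.311, 0.95, 0.001], [-0.005, -0.001, -1.0]]
ft_force: [-1.8, 5.5, 4.5]
grip_width: 0.0506
```

drive_tool:
  series: [0,0,0,0,0.06,0,0,0,0,0.06,0,0,0,0,0.06]

```text
time_s: 3.28
position: [0.5583, 0.1392, 0.0188]
orientation: [[-0.95, -0.311, 0.005], [-0.311, 0.95, 0.001], [-0.005, -0.001, -1.0]]
ft_force: [-1.1, 2.1, 2.1]
grip_width: 0.0506
```

```bash
python3 - <<'E'
from h import *
save('scene','s2.png');
a=cv2.imread('pics/s2.png')[130:280,250:450]
cv2.imwrite('pics/c3.png',cv2.resize(a,(800,600),interpolation=cv2.INTER_CUBIC))
E
```

```text
(no output)
```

View pics/c3.png

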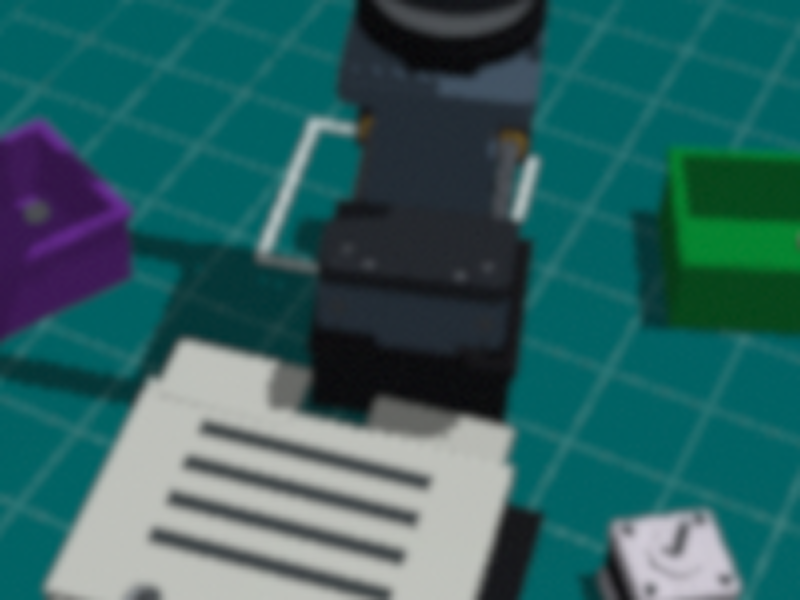

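Fingers are wedged firmly against the inner walls at 50.6 mm. Sliding it at constant height.

drive_tool:
  series: [-0.003,0.005,0,0,0.06,-0.008,0.014,0,-0.01,0.06,-0.014,0.024,0,-0.02,0.06,-0.02,0.034,0,-0.03,0.06,-0.026,0.045,0,-0.045,0.06,-0.032,0.056,0,-0.06,0.06,-0.038,0.066,0,-0.07,0.06,-0.043,0.076,0,-0.08,0.06,-0.048,0.084,0,-0.09,0.06,-0.051,0.09,0,-0.091,0.06,-0.0516,0.0904,0,-0.091,0.06,-0.0516,0.0904,0,-0.091,0.06]

```text
time_s: 4.33
position: [0.5067, 0.2299, 0.0188]
orientation: [[-0.975, -0.224, 0.005], [-0.224, 0.975, 0.001], [-0.005, -0.0, -1.0]]
ft_force: [-0.4, 1.7, 1.2]
grip_width: 0.0508
```

drive_tool:
  series: [0,0,0,0,0.045,0,0,0,0,0.035,0,0,0,0,0.03,0,0,0,0,0.03,0,0,0.02,0,0.03,0,0,0.05,0,0.03,0,0,0.085,0,0.03,0,0,0.12,0,0.03,0,-0.03,0.15,0,0.05,0,-0.06,0.15,0,0.076,0,-0.09,0.15,0,0.076,0,-0.12,0.15,0,0.076]

```text
time_s: 5.33
position: [0.5066, 0.1087, 0.1695]
orientation: [[-0.974, -0.224, 0.006], [-0.224, 0.975, 0.001], [-0.006, -0.0, -1.0]]
ft_force: [0.1, 0.0, -0.7]
grip_width: 0.0538
```

```bash
python3 - <<'E'
from h import *
save('scene','s3.png');save('top','t3.png')
s=readout.get_state();print(s['joint_pos'],s['grip_width'])
a=cv2.imread('pics/s3.png')[120:270,230:430];b=cv2.imread('pics/t3.png')[195:345,150:350]
cv2.imwrite('pics/c4.png',np.hstack([cv2.resize(x,(400,300),interpolation=cv2.INTER_CUBIC) for x in(a,b)]))
E
```

```text
[ 1.85890686e-01  2.61698287e-01  1.76820874e+00 -1.67679622e-03
  1.10776767e+00 -1.60577833e+00] 0.06157041825387897
```

View pics/c4.png

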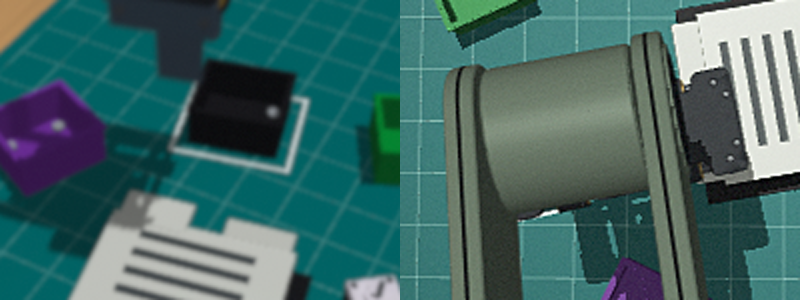

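The bin stands inside the tape on all visible sides. Turning the gripper so the jaws straddle the top leaf's tab.

drive_tool:
  series: [0,-0.005,0,-0.12,0.076,0,-0.01,0,-0.24,0.076,0,-0.015,0,-0.36,0.076,0,-0.02,0,-0.48,0.076,0,-0.025,0,-0.6,0.076,0,-0.03,0,-0.72,0.076,0,-0.035,0,-0.84,0.076,0,-0.04,0,-0.96,0.076,0,-0.045,0,-1.08,0.076,0,-0.05,0,-1.2,0.076,0.002,-0.055,0,-1.32,0.076,0.002,-0.055,0,-1.44,0.076]

```text
time_s: 6.43
position: [0.5083, 0.0512, 0.1686]
orientation: [[-0.339, 0.941, -0.001], [0.941, 0.339, -0.004], [-0.004, -0.002, -1.0]]
ft_force: [0.4, -0.1, -0.9]
grip_width: 0.076
```

drive_tool:
  series: [0,0,0,-0.12,0.076,0,0,-0.01,-0.24,0.076,0,0,-0.03,-0.24,0.076,0,0,-0.05,-0.24,0.076,0,0,-0.07,-0.24,0.076,0,0,-0.08,-0.24,0.076,0,0,-0.08,-0.24,0.076]

```text
time_s: 7.02
position: [0.5065, 0.0515, 0.0864]
orientation: [[-0.106, 0.994, -0.007], [0.994, 0.106, -0.004], [-0.003, -0.007, -1.0]]
ft_force: [-1.0, -0.2, -0.3]
grip_width: 0.076
```

drive_tool:
  series: [0.0025,0.0025,0,0.069,0.076,0.0025,0.0025,-0.015,0.069,0.076,0.0025,0.0025,-0.015,0.069,0.076,0.0025,0.0025,-0.015,0.069,0.076]

```text
time_s: 7.35
position: [0.5091, 0.0542, 0.0718]
orientation: [[-0.174, 0.985, -0.007], [0.985, 0.174, -0.004], [-0.003, -0.008, -1.0]]
ft_force: [0.1, -0.3, -0.7]
grip_width: 0.0761
```

```bash
python3 - <<'E'
from h import *
save('scene','s4.png');save('top','t4.png')
s=readout.get_state();print(s['position'],s['orientation'][:,1])
def d(n,f,box):
    a=cv2.imread('pics/'+f);a=cv2.resize(a,None,fx=4,fy=4,interpolation=cv2.INTER_CUBIC)
    y=s['orientation'][:,1];x=s['orientation'][:,0];t=s['position']
    for sg in(1,-1):
        q=np.array([(pix(n,t+sg*.038*y+k*.016*x)+.5)*4 for k in(-1,1)]).round().astype(int)
        cv2.line(a,q[0],q[1],(0,0,255),2)
    return cv2.resize(a[box[1]*4:box[3]*4,box[0]*4:box[2]*4],(400,400))
cv2.imwrite('pics/c5.png',np.hstack([d('scene','s4.png',(260,140,400,280)),d('top','t4.png',(220,190,360,330))]))
E
```

```text
[0.50967169 0.05411612 0.07237548] [ 0.98475254  0.17386792 -0.00568969]
```

View pics/c5.png

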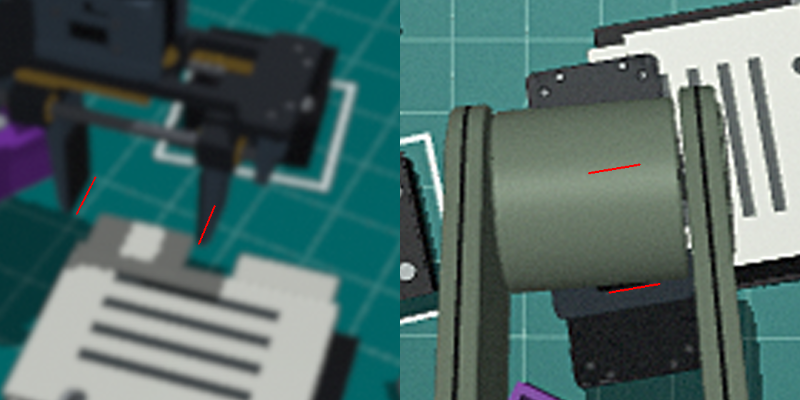

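Red lines mark the predicted pad faces. They straddle the near tab and clear the under leaf's tab on the right. Lowering and pinching.

drive_tool:
  series: [0,0,-0.01,0,0.076,0,0,-0.02,0,0.076,0,0,-0.03,0,0.076,0,0,-0.03,0,0.076,0,0,-0.03,0,0.076]

```text
time_s: 7.87
position: [0.5089, 0.054, 0.0413]
orientation: [[-0.174, 0.985, -0.008], [0.985, 0.174, -0.004], [-0.003, -0.008, -1.0]]
ft_force: [-0.3, -0.4, 0.6]
grip_width: 0.0759
```

drive_tool:
  series: [0,0,0,0,0.07,0,0,0,0,0.064,0,0,0,0,0.06,0,0,0,0,0.054,0,0,0,0,0.05,0,0,0,0,0.05]

```text
time_s: 8.37
position: [0.5097, 0.0542, 0.0417]
orientation: [[-0.174, 0.985, -0.006], [0.985, 0.174, -0.004], [-0.003, -0.006, -1.0]]
ft_force: [2.3, 0.1, -1.3]
grip_width: 0.0594
```

```bash
cat > arc.py <<'E'
import sys,numpy as np
v=np.load('fit.npy')[2]
def tab(a0,a1,st,tcp,r=.155,d=.0083):
    for t in np.arange(a0+st,a1+1e-6,st):
        T=np.radians(t);y=r*np.cos(T);x=-.045;c,s=np.cos(v[2]),np.sin(v[2])
        p=np.array([x*c-y*s+v[0],x*s+y*c+v[1],.05+r*np.sin(T)-d])-tcp
        print(t,np.round(p,3).tolist())
tab(*map(float,sys.argv[1:4]),np.array(list(map(float,sys.argv[4:7]))))
E
python3 arc.py 0 45 4 .5097 .0542 .0417
```

```text
4.0 [-0.001, -0.001, 0.011]
8.0 [-0.001, -0.002, 0.022]
12.0 [-0.0, -0.004, 0.032]
16.0 [0.0, -0.006, 0.043]
20.0 [0.001, -0.009, 0.053]
24.0 [0.002, -0.013, 0.063]
28.0 [0.002, -0.018, 0.073]
32.0 [0.003, -0.023, 0.082]
36.0 [0.004, -0.029, 0.091]
40.0 [0.006, -0.036, 0.1]
44.0 [0.007, -0.043, 0.108]
```

drive_tool:
  series: [0,-0.001,0.011,0,0.05,0,-0.002,0.022,0,0.05,0,-0.004,0.032,0,0.05,0.001,-0.006,0.043,0,0.05,0.001,-0.009,0.053,0,0.05,0.002,-0.013,0.063,0,0.05,0.003,-0.018,0.073,0,0.05,0.004,-0.023,0.082,0,0.05,0.004,-0.023,0.082,0,0.05]

```text
time_s: 9.12
position: [0.514, 0.03, 0.1252]
orientation: [[-0.173, 0.985, -0.005], [0.985, 0.173, -0.005], [-0.004, -0.005, -1.0]]
ft_force: [2.4, -1.8, -3.0]
grip_width: 0.0597
```

```bash
python3 - <<'E'
from h import *
save('scene','s5.png')
s=readout.get_state();print(s['position'],s['ft_force'],s['grip_width'])
cv2.imwrite('pics/c6.png',cv2.resize(cv2.imread('pics/s5.png')[130:330,200:450],(800,600)[0:2],interpolation=cv2.INTER_CUBIC))
E
python3 arc.py 32 84 4 .5137 .0312 .1237
```

```text
[0.51385773 0.03048852 0.12442155] [ 2.29225461 -1.10027196 -2.78724976] 0.05908840253865025
36.0 [0.0, -0.006, 0.009]
40.0 [0.002, -0.013, 0.018]
44.0 [0.003, -0.02, 0.026]
48.0 [0.004, -0.028, 0.033]
52.0 [0.006, -0.036, 0.04]
56.0 [0.007, -0.044, 0.047]
60.0 [0.009, -0.054, 0.052]
64.0 [0.01, -0.063, 0.057]
68.0 [0.012, -0.073, 0.062]
72.0 [0.014, -0.083, 0.065]
76.0 [0.016, -0.093, 0.068]
80.0 [0.018, -0.103, 0.071]
84.0 [0.019, -0.114, 0.072]
```

View pics/c6.png

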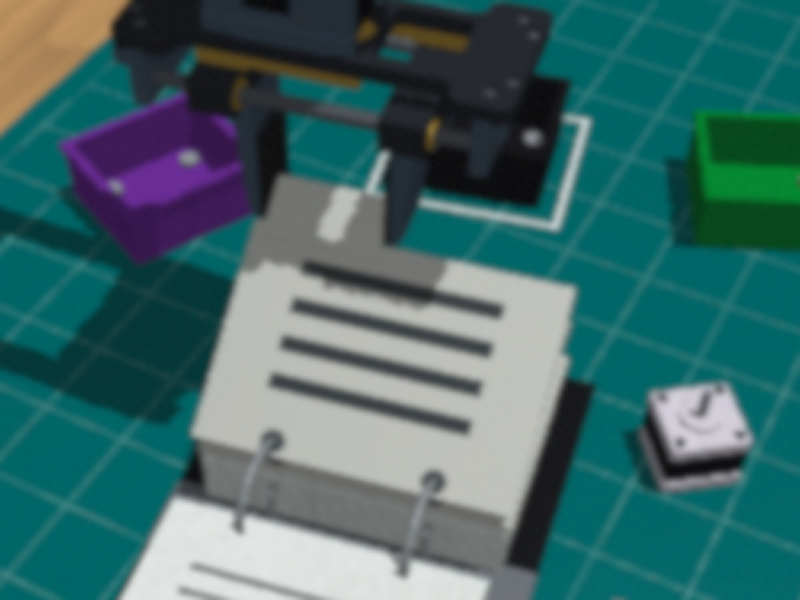

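The leaf is pinched and lifting, and only its own tab is held. Continuing along the arc.

drive_tool:
  series: [0,-0.006,0.009,0,0.05,0.002,-0.013,0.018,0,0.05,0.003,-0.02,0.026,0,0.05,0.004,-0.028,0.033,0,0.05,0.006,-0.036,0.04,0,0.05,0.007,-0.044,0.046,0,0.05,0.009,-0.053,0.051,0,0.05,0.01,-0.062,0.056,0,0.05,0.012,-0.072,0.061,0,0.05,0.014,-0.082,0.064,0,0.05,0.014,-0.082,0.064,0,0.05]

```text
time_s: 10.08
position: [0.5284, -0.0522, 0.1877]
orientation: [[-0.172, 0.985, -0.005], [0.985, 0.172, -0.004], [-0.003, -0.005, -1.0]]
ft_force: [5.0, -0.0, -7.9]
grip_width: 0.0592
```

```bash
python3 - <<'E'
from h import *
save('scene','s6.png')
s=readout.get_state();print(s['position'],s['ft_force'],s['grip_width'],s['orientation'][:,1])
cv2.imwrite('pics/c7.png',cv2.resize(cv2.imread('pics/s6.png')[80:330,200:450],(600,600)[0:2],interpolation=cv2.INTER_CUBIC))
E
python3 arc.py 72 120 4 .528 -.052 .189
```

```text
[ 0.52836798 -0.05163498  0.18751254] [ 5.04353883  0.21117708 -7.09961048] 0.0594099698748103 [ 0.98508659  0.1719877  -0.00496429]
76.0 [0.001, -0.01, 0.003]
80.0 [0.003, -0.02, 0.005]
84.0 [0.005, -0.031, 0.007]
88.0 [0.007, -0.041, 0.008]
92.0 [0.009, -0.052, 0.008]
96.0 [0.011, -0.063, 0.007]
100.0 [0.013, -0.073, 0.005]
104.0 [0.015, -0.084, 0.003]
108.0 [0.016, -0.094, 0.0]
112.0 [0.018, -0.104, -0.004]
116.0 [0.02, -0.114, -0.008]
120.0 [0.022, -0.123, -0.013]
```

View pics/c7.png

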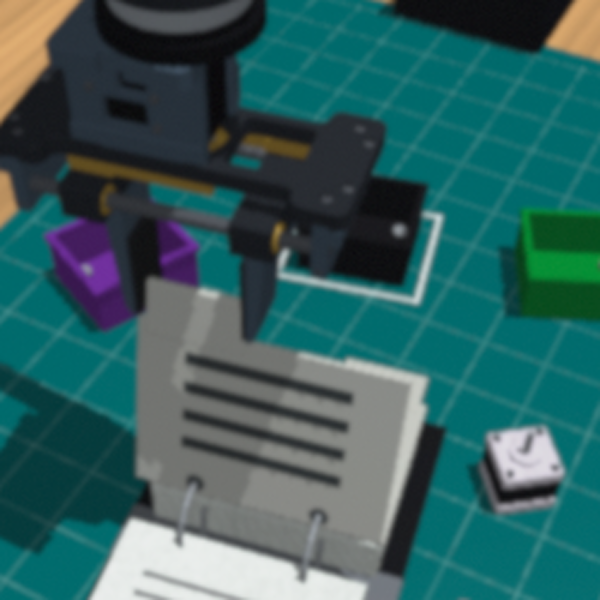

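drive_tool:
  series: [0.001,-0.01,0.002,0,0.05,0.003,-0.02,0.004,0,0.05,0.005,-0.031,0.006,0,0.05,0.007,-0.041,0.007,0,0.05,0.009,-0.052,0.007,0,0.05,0.011,-0.062,0.006,0,0.05,0.013,-0.072,0.004,0,0.05,0.014,-0.083,0.002,0,0.05,0.015,-0.093,-0.001,0,0.05,0.017,-0.103,-0.005,0,0.05,0.019,-0.113,-0.009,0,0.05,0.021,-0.122,-0.014,0,0.05]

```text
time_s: 11.13
position: [0.5498, -0.1727, 0.1726]
orientation: [[-0.171, 0.985, -0.004], [0.985, 0.171, 0.001], [0.002, -0.004, -1.0]]
ft_force: [3.7, 6.5, -5.6]
grip_width: 0.0594
```

```bash
python3 - <<'E'
from h import *
save('scene','s7.png')
s=readout.get_state();print(s['position'],s['ft_force'],s['moment'],s['grip_width'],s['orientation'][:,1])
v=np.load('fit.npy')[2];d=s['position'][:2]-v[:2];c,q=np.cos(v[2]),np.sin(v[2])
print('binder xy',d[0]*c+d[1]*q,-d[0]*q+d[1]*c)
cv2.imwrite('pics/c8.png',cv2.resize(cv2.imread('pics/s7.png')[80:380,150:450],(600,600)[0:2],interpolation=cv2.INTER_CUBIC))
E
python3 arc.py 120 172 4 .549 -.174 .174
```

```text
[ 0.55004401 -0.17424703  0.17159871] [ 6.03319937  3.30276259 -5.00986382] [ 0.91319192 -1.14811285  0.01370586] 0.059155469603835366 [ 0.98532339  0.1706339  -0.00467969]
binder xy -0.04436876217335629 -0.07691421290888709
124.0 [0.002, -0.01, -0.004]
128.0 [0.004, -0.019, -0.01]
132.0 [0.005, -0.027, -0.017]
136.0 [0.006, -0.034, -0.025]
140.0 [0.008, -0.042, -0.033]
144.0 [0.009, -0.048, -0.041]
148.0 [0.01, -0.054, -0.05]
152.0 [0.011, -0.059, -0.06]
156.0 [0.012, -0.064, -0.069]
160.0 [0.012, -0.068, -0.079]
164.0 [0.013, -0.071, -0.09]
168.0 [0.013, -0.074, -0.1]
172.0 [0.014, -0.076, -0.111]
```

View pics/c8.png

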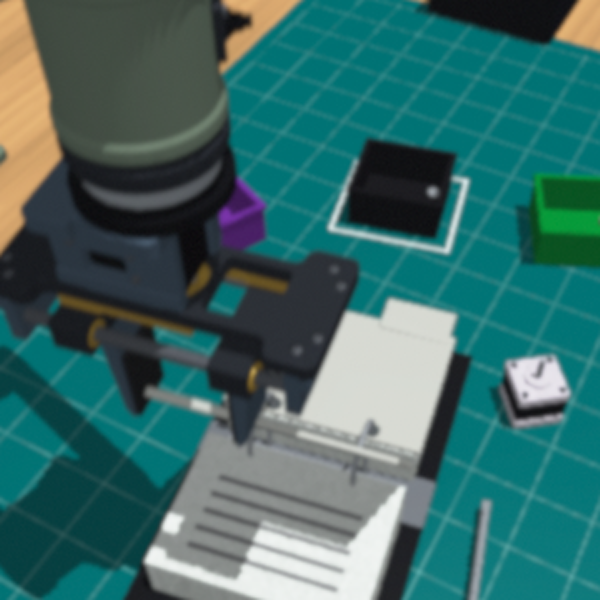

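```bash
python3 - <<'E'
import arc_dummy
E
sed -i 's/^tab(\*map.*$/tab(*map(float,sys.argv[1:4]),np.array(list(map(float,sys.argv[4:7]))),float(sys.argv[7]) if len(sys.argv)>7 else .155)/' arc.py
python3 arc.py 120.6 172 4 .550 -.1742 .1716 .152
```

```text
124.6 [0.001, -0.009, -0.005]
128.6 [0.003, -0.018, -0.011]
132.6 [0.004, -0.026, -0.018]
136.6 [0.005, -0.033, -0.025]
140.6 [0.007, -0.04, -0.033]
144.6 [0.008, -0.046, -0.042]
148.6 [0.009, -0.052, -0.051]
152.6 [0.01, -0.057, -0.06]
156.6 [0.01, -0.062, -0.07]
160.6 [0.011, -0.066, -0.079]
164.6 [0.012, -0.069, -0.09]
168.6 [0.012, -0.071, -0.1]Traceback (most recent call last):
  File "<stdin>", line 1, in <module>
ModuleNotFoundError: No module named 'arc_dummy'
```

drive_tool:
  series: [0.001,-0.009,-0.005,0,0.05,0.002,-0.017,-0.011,0,0.05,0.003,-0.025,-0.018,0,0.05,0.004,-0.032,-0.025,0,0.05,0.006,-0.039,-0.033,0,0.05,0.007,-0.045,-0.041,0,0.05,0.008,-0.051,-0.05,0,0.05,0.009,-0.056,-0.059,0,0.05,0.009,-0.06,-0.068,0,0.05,0.009,-0.06,-0.068,0,0.05]

```text
time_s: 12.02
position: [0.5607, -0.2346, 0.1031]
orientation: [[-0.169, 0.986, -0.001], [0.986, 0.169, 0.001], [0.001, -0.001, -1.0]]
ft_force: [6.1, 3.6, 0.4]
grip_width: 0.059
```

```bash
python3 - <<'E'
from h import *
save('scene','s8.png')
s=readout.get_state();print(s['position'],s['ft_force'],s['moment'],s['grip_width'],s['orientation'][:,1])
v=np.load('fit.npy')[2];d=s['position'][:2]-v[:2];c,q=np.cos(v[2]),np.sin(v[2])
print('binder xy',d[0]*c+d[1]*q,-d[0]*q+d[1]*c)
cv2.imwrite('pics/c9.png',cv2.resize(cv2.imread('pics/s8.png')[130:430,150:450],(600,600)[0:2],interpolation=cv2.INTER_CUBIC))
E
```

```text
[ 0.56066016 -0.23431502  0.10369081] [5.88914926 3.24190052 0.68761487] [ 0.85022704 -1.05042055  0.03220024] 0.0593220666097586 [ 0.98549649  0.16969112 -0.00126501]
binder xy -0.044411637408787646 -0.1379130971465157
```

View pics/c9.png

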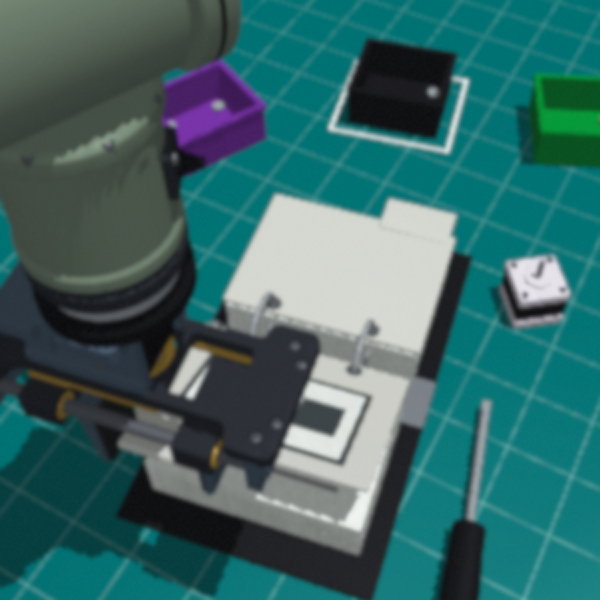

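drive_tool:
  series: [0.001,-0.004,-0.01,0,0.05,0.001,-0.008,-0.02,0,0.05,0.002,-0.01,-0.03,0,0.05,0.002,-0.012,-0.04,0,0.05,0.002,-0.013,-0.047,0,0.05,0.002,-0.014,-0.054,0,0.05,0.002,-0.014,-0.058,0,0.05,0.002,-0.014,-0.062,0,0.05,0.002,-0.014,-0.062,0,0.05]

```text
time_s: 12.82
position: [0.5633, -0.2485, 0.0462]
orientation: [[-0.17, 0.985, 0.001], [0.985, 0.17, 0.0], [0.0, 0.001, -1.0]]
ft_force: [-3.1, 7.6, 28.3]
grip_width: 0.0593
```

```bash
python3 - <<'E'
from h import *
save('scene','s9.png')
s=readout.get_state();print(s['position'],s['ft_force'],s['moment'],s['grip_width'],s['orientation'][:,1])
v=np.load('fit.npy')[2];d=s['position'][:2]-v[:2];c,q=np.cos(v[2]),np.sin(v[2])
print('binder xy',d[0]*c+d[1]*q,-d[0]*q+d[1]*c)
cv2.imwrite('pics/c10.png',cv2.resize(cv2.imread('pics/s9.png')[180:480,150:450],(600,600)[0:2],interpolation=cv2.INTER_CUBIC))
E
```

```text
[ 0.5633493  -0.2484633   0.04623067] [-4.15885855  7.33194498 27.6511391 ] [1.40509021 1.07536791 0.04185611] 0.05958480367455403 [0.98549258 0.16971438 0.0011857 ]
binder xy -0.044235998433289514 -0.15231360394577179
```

View pics/c10.png

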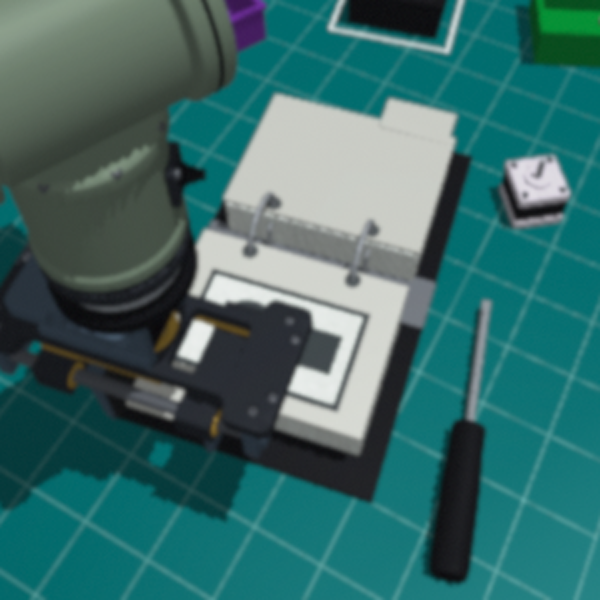

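drive_tool:
  series: [0,0,0.002,0,0.07,0,0,0.002,0,0.08,0,0,0.002,0,0.08,0,0,0.002,0,0.08,0,0,0.015,0,0.08,0,0,0.035,0,0.08,0,0,0.055,0,0.08,0,0,0.06,0,0.05,0,0,0.06,0,0.02,0,0,0.06,0,0,0,0,0.06,0,0]

```text
time_s: 13.78
position: [0.5623, -0.2482, 0.1045]
orientation: [[-0.17, 0.985, -0.002], [0.985, 0.17, 0.001], [0.002, -0.001, -1.0]]
ft_force: [-0.3, 0.9, -0.7]
grip_width: 0.0561
```

```bash
python3 - <<'E'
from h import *
from m import up
save('scene','s10.png')
s=readout.get_state();print(s['position'],s['ft_force'],s['grip_width'])
v=np.load('fit.npy')[2]
print('press shift',up(v,(-.025,-.12,.06))-s['position'])
a=cv2.imread('pics/s10.png');a=cv2.resize(a,None,fx=3,fy=3,interpolation=cv2.INTER_CUBIC)
for P in ([(x,y,.052) for x,y in((.08,-.017),(.08,-.135),(-.08,-.135),(-.08,-.017))],[(x,y,.053) for x,y in((-.015,-.135),(-.015,-.160),(-.075,-.16),(-.075,-.135))]):
    q=np.array([(pix('scene',up(v,p))+.5)*3 for p in P]).round().astype(int);cv2.polylines(a,[q],1,(0,0,255),1)
cv2.imwrite('pics/c11.png',cv2.resize(a[750:1350,450:1250],(800,600)))
E
```

```text
[ 0.5623847  -0.2481294   0.10447833] [-0.05045574 -0.54230453 -0.70003834] 0.05225728299160423
press shift [ 0.01425851  0.03484372 -0.04447833]
```

View pics/c11.png

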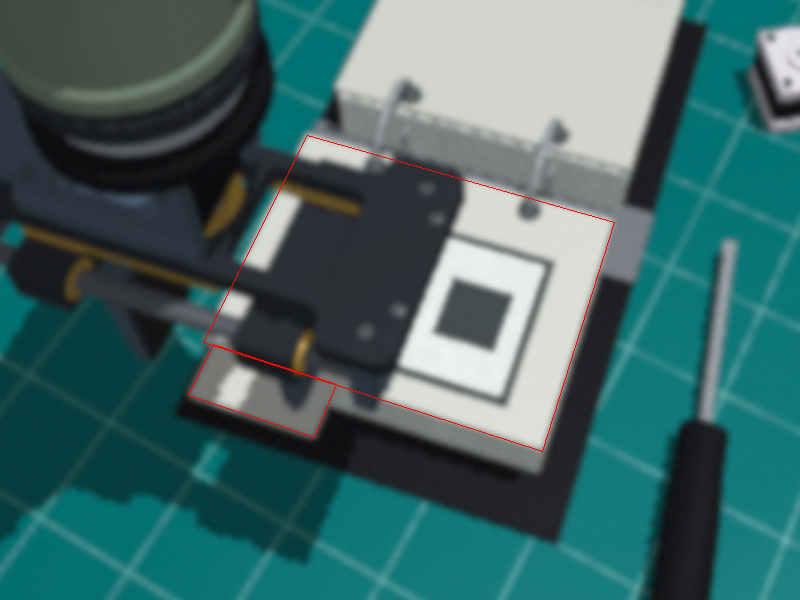

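The leaf's outline matches the flat prediction. Pressing with closed fingers to make sure.

drive_tool:
  series: [0.007,0.017,0,0,0,0.014,0.035,0,0,0,0.014,0.035,0,0,0,0.014,0.035,-0.015,0,0,0.014,0.035,-0.03,0,0,0.014,0.035,-0.04,0,0,0.014,0.035,-0.045,0,0,0.014,0.035,-0.048,0,0,0.014,0.035,-0.05,0,0]

```text
time_s: 14.58
position: [0.5763, -0.2134, 0.0541]
orientation: [[-0.17, 0.986, -0.002], [0.986, 0.17, 0.001], [0.002, -0.002, -1.0]]
ft_force: [0.8, -0.1, -0.1]
grip_width: 0.0004
```

drive_tool:
  series: [0,0,-0.002,0,0,0,0,-0.003,0,0,0,0,-0.004,0,0,0,0,-0.005,0,0,0,0,-0.005,0,0,0,0,-0.005,0,0]

```text
time_s: 15.08
position: [0.5767, -0.2136, 0.053]
orientation: [[-0.169, 0.986, 0.0], [0.986, 0.169, 0.001], [0.0, 0.0, -1.0]]
ft_force: [-6.3, 1.4, 16.8]
grip_width: 0.0006
```

drive_tool:
  series: [0,0,-0.005,0,0,0,0,-0.006,0,0,0,0,-0.007,0,0,0,0,-0.007,0,0]

```text
time_s: 15.42
position: [0.5767, -0.2136, 0.0527]
orientation: [[-0.169, 0.986, 0.003], [0.986, 0.169, -0.001], [-0.001, 0.003, -1.0]]
ft_force: [-11.9, 4.0, 33.0]
grip_width: 0.0003
```

Rigid: doubling the force moved it only 0.3 mm, so the leaf is on its stop. Retreating clear and looking.

drive_tool:
  series: [0,0,0.005,0,0,0,0,0.02,0,0,0,0,0.05,0,0,0,0,0.085,0,0,0,0,0.12,0,0,0,0,0.15,0,0,-0.03,-0.02,0.17,0,0,-0.06,-0.04,0.17,0,0,-0.09,-0.06,0.17,0,0,-0.12,-0.08,0.17,0,0,-0.15,-0.1,0.17,0,0,-0.18,-0.12,0.17,0,0]

```text
time_s: 16.42
position: [0.3954, -0.3345, 0.2235]
orientation: [[-0.17, 0.985, 0.004], [0.985, 0.17, -0.002], [-0.003, 0.004, -1.0]]
ft_force: [0.7, -0.5, -0.0]
grip_width: 0.0007
```

```bash
python3 - <<'E'
from h import *
from m import up
save('scene','s11.png');save('top','t11.png')
s=readout.get_state();print(s['time_s'],s['position'],s['ft_force'],abs(s['qvel']).max())
v=np.load('fit.npy')
for n in('scene','top'):
  a=cv2.imread('pics/%s11.png'%n[0]);a=cv2.resize(a,None,fx=3,fy=3,interpolation=cv2.INTER_CUBIC)
  for P in ([(x,y,.052) for x,y in((.08,-.017),(.08,-.135),(-.08,-.135),(-.08,-.017))],[(x,y,.053) for x,y in((-.015,-.135),(-.015,-.160),(-.075,-.16),(-.075,-.135))],[(x,y,.046) for x,y in((.08,.017),(.08,.135),(-.08,.135),(-.08,.017))]):
    q=np.array([(pix(n,up(v[2],p))+.5)*3 for p in P]).round().astype(int);cv2.polylines(a,[q],1,(0,0,255),1)
  a=a[400:1300,550:1400] if n=='scene' else a[400:1000,480:1400]
  cv2.imwrite('pics/f_%s.png'%n,cv2.resize(a,None,fx=.66 if n=='scene' else .86,fy=.66 if n=='scene' else .86))
E
```

```text
16.5167 [ 0.39313275 -0.33590859  0.22363854] [1.35662095 0.26865911 0.83381082] 0.06718509239489664
```

View pics/f_scene.png

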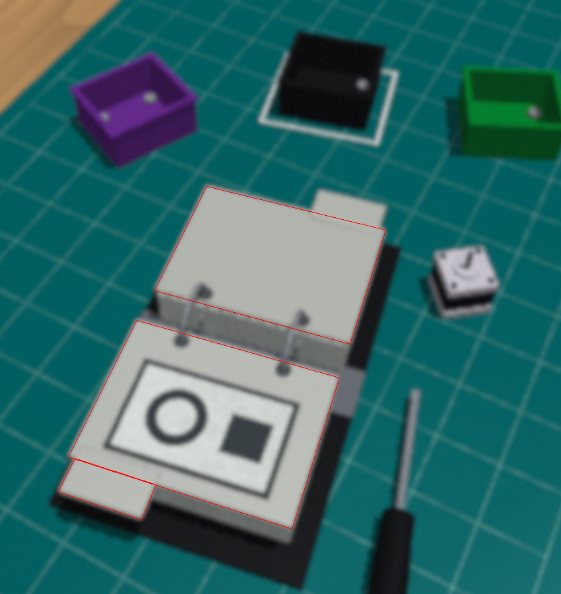

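View pics/f_top.png

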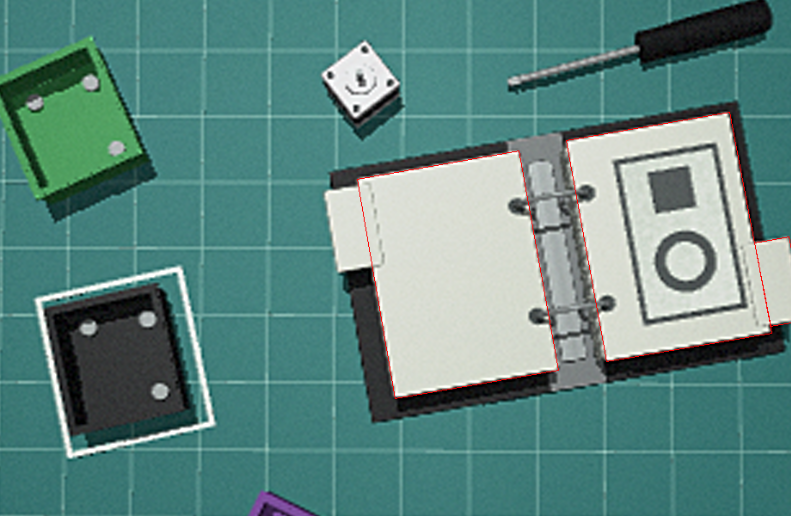

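The leaf lies flat with its other face up. The under leaf and the bystanders are where they were, and the bin is inside the tape. Handing in after a settling pause.

drive_tool:
  series: [0,0,0,0,0,0,0,0,0,0,0,0,0,0,0]

```text
time_s: 16.77
position: [0.394, -0.3356, 0.2239]
orientation: [[-0.165, 0.986, 0.003], [0.986, 0.165, -0.003], [-0.003, 0.002, -1.0]]
ft_force: [0.5, -0.3, 0.0]
grip_width: 0.0001
```

```bash
python3 -c "
from h import *
print(env.sign_off())"
```

```text
the job is handed in; nothing more can be done
None
```

Both parts of the job are done, and I handed it in at about 17 s of the 70 s allowed.

- **Bin:** I spread the fingers inside the black bin, slid it into the white outline at constant height and released it. The final pictures show it inside the tape on all sides. I judged that by eye and did not measure its final position.
- **Leaf:** I pinched the top leaf's tab by its sides and guided it over the rings and all the way down, so it never dropped. I then pressed it with closed fingers. Going from 17 N to 33 N moved it only 0.3 mm, so it is against its stop.
- **Last checks:** Both camera views match the predicted outline of a flat leaf on the landing side, with its other face showing. The under leaf is still flat on the start side, and the motor, screwdriver and green and purple bins look unmoved. The robot is touching nothing.
- **Small disagreements:** The grip radius on the way over came out about 151 mm instead of the planned 155 mm. That caused a pull of up to about 9 N. The leaf's measured surface was about 1 mm above the expected 52 mm, which is within the calibration error.

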